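# Hang up the full caddy

### The job

The two lidded caddies look alike, but one is full and the other nearly empty, and only their weight tells. Find the full one and hang it by its swing handle on the hanger, the handle's wire lying across both prongs, so that it hangs freely and still; leave the nearly empty one standing upright on the worktop, and do not tip a caddy over or knock the mug or the apple away.

Things in the scene. Friction and masses are not known exactly. Their poses are not given: they have to be found in the camera images.
- caddy_a: lidded round caddy, one of two alike: aluminium can 100 mm across, 88 high; wooden lid (fixed on) 103 across, top at 98 mm, knob in the middle up to 115. Origin: centre of the underside, z up. Handle pivots at (0, +-60, 80) mm. One caddy is full, the other nearly empty, lighter by 0.25 kg or more (both under 0.85 kg); which is which changes from start to start and cannot be seen
- caddy_b: lidded round caddy, one of two alike: aluminium can 100 mm across, 88 high; wooden lid (fixed on) 103 across, top at 98 mm, knob in the middle up to 115. Origin: centre of the underside, z up. Handle pivots at (0, +-60, 80) mm. One caddy is full, the other nearly empty, lighter by 0.25 kg or more (both under 0.85 kg); which is which changes from start to start and cannot be seen
- bail_a (a joint): swing handle of caddy_a: U of 5.6 mm wire, 120 mm wide, its bar 94 mm from the pivot axis. Angle about the caddy's y: 0 = upright over the lid, +1.35 = folded to the caddy's own -x side, -1.35 = to its +x side. Starts folded to -x, at 1.1 to 1.3. Slightly stiff: it stays where it is left; about 0.5 N at the grip moves it
- bail_b (a joint): swing handle of caddy_b: U of 5.6 mm wire, 120 mm wide, its bar 94 mm from the pivot axis. Angle about the caddy's y: 0 = upright over the lid, +1.35 = folded to the caddy's own -x side, -1.35 = to its +x side. Starts folded to -x, at 1.1 to 1.3. Slightly stiff: it stays where it is left; about 0.5 N at the grip moves it
- grip_a (a point): centre of the wooden grip on the handle of caddy_a: a round bar 16 mm thick, 44 mm long along its own y (parallel to the caddy's y), straight bare wire for 24 mm beyond each end. Handle up, it is 174 mm above the caddy's underside, 59 mm above the knob's top
- grip_b (a point): centre of the wooden grip on the handle of caddy_b: a round bar 16 mm thick, 44 mm long along its own y (parallel to the caddy's y), straight bare wire for 24 mm beyond each end. Handle up, it is 174 mm above the caddy's underside, 59 mm above the knob's top
- hanger: fixed hanger: wooden foot 170 mm across, 15 thick, centred at x = +35 mm; 12 mm rod at x = +98, 212 high; at its top two parallel 7 mm prongs at y = +-36 pointing to its own -x. Prongs: tips at x = -27, turned up to 229 high; then a shallow V dip, its bottom at x = 0, 203 high, underside 195; level from x = +20 to the rod, top 210. Origin: on the worktop under the middle between the dips
- hanger_seat (a point): where the centre of the handle's grip lies when the wire rests in both prongs' dips: midway between the prongs, 206 mm above the worktop; axes as hanger (x towards the upright rod)
- mug: white mug 92 mm wide, 95 mm high, a bystander; origin centre of its underside
- apple: apple 70 mm, a bystander; origin centre of its underside

How it is judged (in metres and radians):
On the way:
1. one of the caddies is lifted clear of the worktop (height (world z) of any of caddy_a, caddy_b above 0.015 m), for 0.2 s.
At the end, for the whole second after the job is handed in: The full caddy hangs still and upright (within 0.35 rad) on both prongs, its bar across them, grip within 50 mm of the seat and -10 to +14 mm of its height, the hanger bearing over 4.2 N of it (the other weighs under 3.6); the other stands still and upright on the worktop itself (((contact force between caddy_a and hanger above 4.2 N and horizontal distance between grip_a and hanger_seat below 0.05 m and z of grip_a in the frame of hanger_seat between -0.01 and 0.014 m and angle between the y axis of grip_a and the y axis of hanger_seat, either way round below 0.35 rad and angle between caddy_a's own z axis and vertical below 0.35 rad and height (world z) of caddy_a above 0.025 m and linear speed of caddy_a below 0.12 m/s and height (world z) of caddy_b below 0.008 m and angle between caddy_b's own z axis and vertical below 0.08 rad and linear speed of caddy_b below 0.03 m/s) or (contact force between caddy_b and hanger above 4.2 N and horizontal distance between grip_b and hanger_seat below 0.05 m and z of grip_b in the frame of hanger_seat between -0.01 and 0.014 m and angle between the y axis of grip_b and the y axis of hanger_seat, either way round below 0.35 rad and angle between caddy_b's own z axis and vertical below 0.35 rad and height (world z) of caddy_b above 0.025 m and linear speed of caddy_b below 0.12 m/s and height (world z) of caddy_a below 0.008 m and angle between caddy_a's own z axis and vertical below 0.08 rad and linear speed of caddy_a below 0.03 m/s))); the robot touches nothing.
It fails at once if a caddy is tipped over (leans more than 1.1 rad) (angle between any of caddy_a, caddy_b's own z axis and vertical above 1.1 rad).
It fails at once if the mug is knocked out of its place (more than 30 mm) (distance of mug from where it was at the start of the episode above 0.03 m).
It fails at once if the apple is knocked out of its place (more than 30 mm) (distance of apple from where it was at the start of the episode above 0.03 m).
It also fails if it takes over 72 s, if anything falls off the work surface, if the arm or the gripper's body presses on something with over 40 N, if the wrist force passes 120 N, or if a joint passes its speed limit or range.

### The arm

A 6-joint arm with a two-finger parallel gripper is mounted at the origin on a cart in front of the work surface, level with it; the furniture and walls round the work are solid. World frame = base frame: x ahead of the robot, y to its left, z up, the work surface at z = 0. Lengths are in mm, angles in rad, forces in N, time in s.
With the tool pointing down it reaches from about 350 to 875 mm from the base axis. Payload 4.2 kg.
Tool frame: the origin (TCP) lies midway between the tips of the shut fingers; the grasp point (between the pads) lies 19 mm behind it; z points along the fingers, y is the line along which they close (so a half turn about z gives the same grasp; the last joint's range is limited). The gripper opens to 85 mm and grips with 20 to 120 N. Pads are 22 mm wide; open, the fingers measure 114 mm over their backs; the gripper's body (76 mm by 85 mm) begins 54 mm behind the grasp point. The pads swing forward as they close: fully open they stand 13 mm farther back than shut.
Start: joints at [-0.953, 0.385, 0.008, 0, -1.194, -0.259], TCP at [219.483, -585.172, 231.312] pointing down, gripper open.
Joint ranges: [-3.14, 3.14], [-1.21, 2.06], [-1.07, 1.41], [-3.16, 2.05], [-2.99, -0.16], [-3.1, 3.1]. Speed limits (rad/s): [2.79, 2.79, 3.14, 3.14, 3.14, 3.14].

### API

Orientations are given as a unit quaternion [x, y, z, w].
In Python, from bench import read_state, get_image, job_done gives the robot as it stands.
- The arm moves only by the shell command python3 -m jog 'ROWS'. ROWS is JSON, a list of rows, each a list of 3 entries, a list of its own where there are three numbers: the shift along the world's x, y, z scaled (see below), then the turn, a rotation vector about the world's x, y, z scaled (see below), then the gripper's target within -1 to 1 (shut at 1, half-way at 0, fully open at -1). In form: [[[x, y, z], [wx, wy, wz], claw], ...]. A call has 1 to 20 rows; each row is the pose to reach, as a shift and turn from the pose commanded when the call began; what a row does not reach only later rows make up. The controller multiplies each number of a shift by 10 cm and each number of a turn by 120 degrees. A row lasts 1/10 s, in which the tool goes at most 50 mm and 8.59 degrees, less where a joint would pass 70% of its speed; a pose out of reach is approached as far as the arm can. A call with a number of a shift or a turn outside -1 to 1 is refused whole. A call with a gripper value outside its range is refused whole. The fingers move at their own pace and stop on an object; the grip force is fixed at half the most. Time passes only in rows, so rows that repeat a pose let the fingers close. It gives the time, the measured TCP pose, the force, the opening and the grip force at its end, in the units of the state.
- read_state(): the state, without advancing time (a new reading comes with each control period).
- get_image(name): name is "side" or "top"; returns a dict with "frame" (384x512x3 uint8, red, green, blue), "range_z" (384x512 float32, mm along the optical axis (not along the pixel's ray), 0 where there is no reading), "fx", "fy", "cx", "cy" (pixels), "R" (3x3) and "t" (3): a world point X has camera coordinates R X + t. Camera axes: x right, y down, z forward; pixel columns grow to the right and rows downward; lengths in mm; the calibration is good to about 2 mm. A picture is of the moment at which its call begins.
- job_done(): hands the job in; it is judged then, once.
The state is a dict: "clock": time; "joints": joint angles; "joint_vel": joint speeds; "joint_efforts": joint torques, N m; "position": TCP position; "ee_rot": TCP orientation; "contact_force": force on the tool from outside, world axes, zero at the start; "wrist_torque": the same for the moment, N m; "gripper_width": finger opening in mm; "grasp_force": force on a finger pad.
Only numpy, scipy, OpenCV 4.12 (cv2) and the standard library are available. Lean on these libraries where they do the work, as an engineer would, in place of code of your own. Each camera call takes 0.05 s, during which the arm holds its last target. There are 200 camera calls.

## Working session

There is one attempt and no reset: what is moved stays moved. The work goes in short steps, Python scripts to look and compute and a shell command to move; the robot and the scene stay as the last step left them, time stands still between calls to the robot, and variables do not carry over. Pictures are saved under pics/ and viewed, at most 10 in all, crops included, and the job is handed in when it is done.

```bash
mkdir -p pics; cat > h.py <<'E'
import numpy as np, cv2
from bench import read_state, get_image, job_done
def cloud(im):
    z=im["range_z"].astype(float); v,u=np.mgrid[:z.shape[0],:z.shape[1]]
    P=np.stack([(u-im["cx"])/im["fx"]*z,(v-im["cy"])/im["fy"]*z,z],-1)
    W=(P-np.array(im["t"]))@np.array(im["R"]); W[z==0]=np.nan
    return W
def save(im,n): cv2.imwrite("pics/"+n,im["frame"][:,:,::-1])
E
python3 - <<'E'
from h import *
a=get_image("top");b=get_image("side")
np.savez("s0.npz",top=cloud(a),side=cloud(b))
cv2.imwrite("pics/a.png",cv2.resize(np.vstack([a["frame"],b["frame"]])[:,:,::-1],(512,768))[:, :] if 0 else cv2.resize(np.hstack([a["frame"],b["frame"]]),(800,300))[:,:,::-1])
save(a,"top0.png");save(b,"side0.png")
s=read_state();print(s)
for i in(a,b):print(-np.array(i["R"]).T@i["t"])
E
```

```text
{'clock': 0.1, 'joints': array([-9.53369649e-01,  3.85498247e-01,  6.76278625e-03, -4.33022700e-04,
       -1.19399488e+00, -2.58588907e-01]), 'joint_vel': array([ 0.00013481, -0.00132458,  0.0032927 ,  0.00216001,  0.00074916,
        0.00102773]), 'joint_efforts': array([ 3.90608202e-04, -3.93320274e+01,  1.88929099e+01,  4.19789538e+00,
       -2.59635432e-03,  1.06536748e-05]), 'position': array([ 219.31909609, -584.7016955 ,  230.32015687]), 'ee_rot': array([-1.78379152e-01,  9.83961332e-01,  9.61077178e-04, -2.27896208e-04]), 'contact_force': array([-0.09535189, -0.26919877,  0.38640117]), 'wrist_torque': array([-0.01868864, -0.04907121, -0.03373903]), 'grasp_force': 0.0, 'gripper_width': 85.32831308448975}
[ 591.23879271  166.23629714 1059.35292111]
[442.37447991 790.75992478 655.91869362]
```

View pics/top0.png

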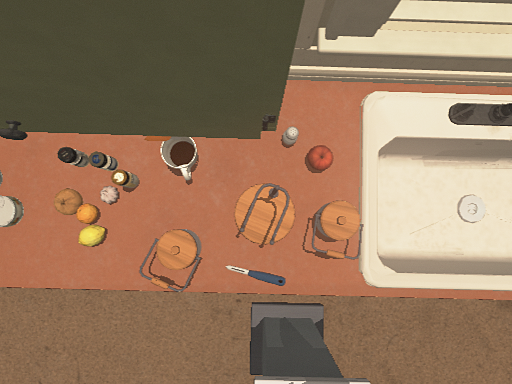

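View pics/side0.png

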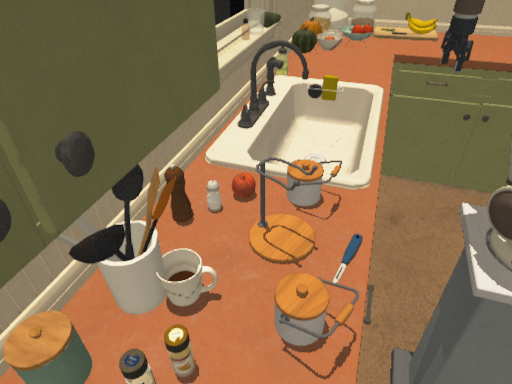

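The top view shows caddies at (178,250) and (341,220), both with their handles folded toward the robot. The hanger foot is at (265,213), with its prongs pointing down-left from the rod at about (272,192). The mug is at (180,153) and the apple at (320,157).

```bash
python3 - <<'E'
from h import *
d=np.load("s0.npz");W=d["top"];S=d["side"]
np.set_printoptions(precision=0,suppress=True)
for n,(u,v) in dict(c1=(178,250),c2=(341,220),foot=(265,213),mug=(180,153),apple=(320,157),g1=(160,283),g2=(333,253),cab=(150,120)).items(): print(n,W[v,u])
def box(W,x,y,z):
    m=(abs(W[...,0]-x[0])<x[1])&(abs(W[...,1]-y[0])<y[1])&(W[...,2]>z[0])&(W[...,2]<z[1]); return W[m]
for u,v in((178,250),(341,220)):
    c=W[v,u]; P=box(W,(c[0],90),(c[1],90),(90,102)); 
    (cx,cy),r=cv2.minEnclosingCircle(P[np.hypot(*(P[:,:2]-c[:2]).T)<65][:,:2].astype(np.float32)); print("lid",cx,cy,r,len(P))
c=W[213,265]
for z0,z1 in((8,22),(190,216),(216,235)):
    P=box(W,(c[0],120),(c[1],120),(z0,z1));(cx,cy),r=cv2.minEnclosingCircle(P[:,:2].astype(np.float32));print("hz",z0,cx,cy,r,len(P),P.min(0),P.max(0))
P=box(W,(c[0],120),(c[1],120),(185,235));print(P[::6])
for k in((178,250),(341,220)):
    c=W[k[1],k[0]]
    P=np.vstack([box(W,(c[0]-100,60),(c[1],90),(100,135)),box(W,(c[0]-100,60),(c[1],90),(30,88))]);print("handle",len(P));print(P[::5])
E
```

```text
c1 [505. 358. 114.]
c2 [590. -47. 117.]
foot [604. 142.  17.]
mug [762. 381.  34.]
apple [759.  -3.  54.]
g1 [424. 397. 122.]
g2 [509. -27. 126.]
cab [732. 329. 505.]
lid 498.3531188964844 359.5296936035156 60.28172302246094 1267
lid 581.6201782226562 -46.10919189453125 61.33083724975586 1227
hz 8 603.0234985351562 142.76710510253906 84.41825103759766 2443 [520.  60.   9.] [685. 226.  22.]
hz 190 606.367919921875 142.71022033691406 65.17791748046875 383 [544.  92. 192.] [670. 197. 216.]
hz 216 551.9512329101562 163.14981079101562 40.64326477050781 43 [533. 125. 217.] [569. 201. 231.]
[[670. 141. 208.]
 [667. 146. 211.]
 [668. 132. 212.]
 [665. 148. 211.]
 [666. 134. 206.]
 [666. 121. 212.]
 [663. 148. 209.]
 [664. 125. 208.]
 [660. 157. 210.]
 [661. 121. 213.]
 [658. 157. 211.]
 [659. 118. 209.]
 [656. 161. 209.]
 [657. 120. 209.]
 [657. 107. 208.]
 [653. 157. 209.]
 [655. 104. 209.]
 [651. 159. 209.]
 [649. 163. 211.]
 [647. 168. 205.]
 [648.  97. 210.]
 [646.  97. 210.]
 [644. 100. 209.]
 [640. 165. 205.]
 [637. 165. 210.]
 [635. 168. 211.]
 [633. 170. 208.]
 [630. 172. 211.]
 [633
[... 2007 characters left out ...]
 120.]
 [ 512.   -8.  117.]
 [ 513.  -20.  123.]
 [ 513.  -33.  119.]
 [ 510.   -3.  117.]
 [ 511.  -14.  125.]
 [ 511.  -27.  122.]
 [ 511.  -40.  121.]
 [ 512.  -95.  113.]
 [ 508.  -18.  121.]
 [ 508.  -29.  125.]
 [ 509.  -42.  123.]
 [ 509.  -93.  110.]
 [ 505.  -15.  122.]
 [ 506.  -28.  121.]
 [ 506.  -40.  123.]
 [ 506.  -53.  121.]
 [ 503.  -16.  119.]
 [ 504.  -29.  126.]
 [ 504.  -42.  125.]
 [ 504.  -55.  123.]
 [ 500.  -23.  119.]
 [ 501.  -35.  122.]
 [ 501.  -47.  123.]
 [ 501.  -61.  118.]
 [ 502.  -89.  117.]
 [ 499.  -39.  125.]
 [ 498.  -57.  115.]
 [ 499.  -68.  119.]
 [ 499.  -82.  115.]
 [ 496.  -46.  119.]
 [ 497.  -71.  119.]
 [ 497.  -84.  116.]
 [ 550.  -22.   66.]]
```

```bash
python3 - <<'E'
from h import *
im=cv2.imread("pics/top0.png")
cv2.imwrite("pics/crop.png",cv2.resize(im[170:300,130:380],(800,416),interpolation=cv2.INTER_CUBIC))
E
```

```text
(no output)
```

View pics/crop.png

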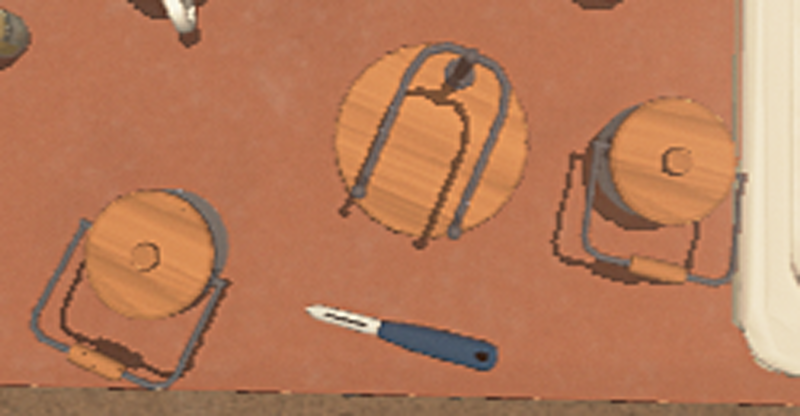

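```bash

for i in 1; do
python3 -m jog '[[[0.48,0.93,0],[0,0,0.081],0],[[0.48,0.93,0],[0,0,0.081],0],[[0.48,0.93,0],[0,0,0.081],0]]'
python3 -m jog '[[[0.48,0.93,0],[0,0,0.081],0],[[0.48,0.93,0],[0,0,0.081],0],[[0.48,0.93,0],[0,0,0.081],0]]'
python3 -m jog '[[[0.48,0.93,0],[0,0,0.081],0],[[0.48,0.93,0],[0,0,0.081],0],[[0.48,0.93,0],[0,0,0.081],0]]'
done
```

```text
clock: 0.4
position: [268.6, -488.4, 231.1]
ee_rot: [-0.263, 0.965, 0.001, 0.0]
contact_force: [0.4, -1.0, 0.6]
gripper_width: 44.1
grasp_force: 0.0
clock: 0.7
position: [316.7, -395.9, 231.4]
ee_rot: [-0.344, 0.939, 0.0, 0.0]
contact_force: [0.7, -1.0, -0.0]
gripper_width: 42.7
grasp_force: 0.0
clock: 1.0
position: [365.0, -303.4, 231.4]
ee_rot: [-0.423, 0.906, 0.0, 0.0]
contact_force: [1.1, -0.9, 0.8]
gripper_width: 42.6
grasp_force: 0.0
```

```bash

python3 -m jog '[[[0.48,0.93,0],[0,0,0.081],0],[[0.48,0.93,0],[0,0,0.081],0],[[0.48,0.93,0],[0,0,0.081],0]]' >/dev/null
python3 -m jog '[[[0.48,0.93,0],[0,0,0.081],0],[[0.48,0.93,0],[0,0,0.081],0],[[0.48,0.93,0],[0,0,0.081],0]]' >/dev/null
python3 -m jog '[[[0.48,0.91,-0.6],[0,0,0.081],0],[[0.48,0.91,-0.6],[0,0,0.081],0],[[0.48,0.91,-0.6],[0,0,0.081],0],[[0.48,0.91,-0.6],[0,0,0.081],0]]'
python3 - <<'E'
from h import *
for n in("top","side"):
    i=get_image(n);save(i,n+"1.png");np.save(n+"1.npy",cloud(i))
a=cv2.imread("pics/top1.png")[170:290,270:400];b=cv2.imread("pics/side1.png")[120:240,240:370]
cv2.imwrite("pics/c1.png",cv2.resize(np.hstack([a,b]),(780,360),interpolation=cv2.INTER_CUBIC))
E
```

```text
clock: 2.0
position: [507.4, -29.0, 169.3]
ee_rot: [-0.636, 0.772, 0.001, -0.002]
contact_force: [-0.6, -0.6, -0.5]
gripper_width: 42.4
grasp_force: 0.0
```

View pics/c1.png

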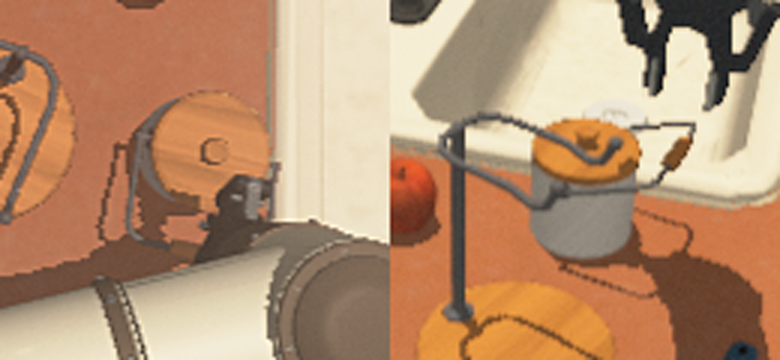

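The crop shows the fingers above the grip (side view: fingers at (655,80) and (715,95), grip at (677,150)), roughly straddling it.

```bash

python3 -m jog '[[[0,0,-0.4],[0,0,0],0],[[0,0,-0.74],[0,0,0],0],[[0,0,-0.74],[0,0,0],0],[[0,0,-0.74],[0,0,0],0.35],[[0,0,-0.74],[0,0,0],0.5],[[0,0,-0.74],[0,0,0],0.5],[[0,0,-0.74],[0,0,0],0.5]]'
python3 - <<'E'
from h import *
i=get_image("side");save(i,"side2.png")
cv2.imwrite("pics/c2.png",cv2.resize(cv2.imread("pics/side2.png")[110:230,260:380],(600,600),interpolation=cv2.INTER_CUBIC))
E
```

```text
clock: 2.8
position: [508.3, -29.1, 98.8]
ee_rot: [-0.635, 0.772, -0.001, 0.001]
contact_force: [0.3, -0.7, -1.1]
gripper_width: 21.3
grasp_force: 0.0
```

View pics/c2.png

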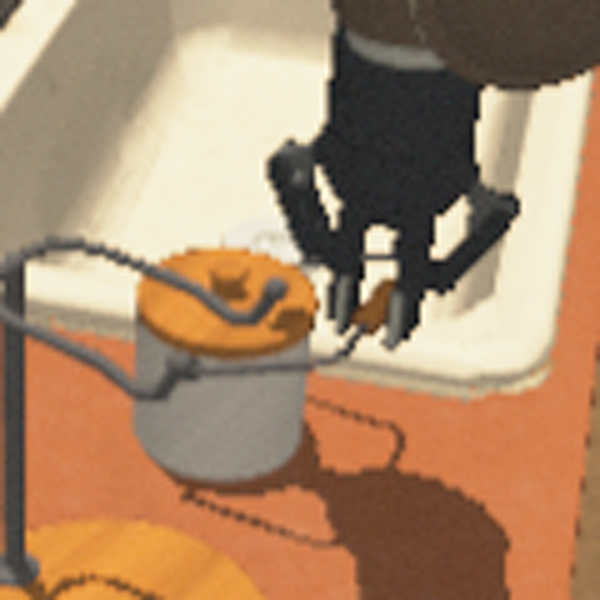

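```bash

python3 -m jog '[[[0.03,-0.006,0.08],[0,0,0],0.5],[[0.084,-0.017,0.17],[0,0,0],0.5],[[0.14,-0.028,0.245],[0,0,0],0.5],[[0.198,-0.04,0.315],[0,0,0],0.5],[[0.265,-0.055,0.38],[0,0,0],0.5],[[0.338,-0.07,0.436],[0,0,0],0.5],[[0.42,-0.085,0.485],[0,0,0],0.5],[[0.5,-0.1,0.526],[0,0,0],0.5],[[0.59,-0.12,0.555],[0,0,0],0.5],[[0.675,-0.138,0.58],[0,0,0],0.5],[[0.77,-0.155,0.595],[0,0,0],0.5],[[0.86,-0.175,0.6],[0,0,0],0.5],[[0.86,-0.175,0.6],[0,0,0],0.5],[[0.86,-0.175,0.6],[0,0,0],1],[[0.86,-0.175,0.6],[0,0,0],1],[[0.86,-0.175,0.6],[0,0,0],1],[[0.86,-0.175,0.6],[0,0,0],1]]'
python3 - <<'E'
from h import *
i=get_image("side");save(i,"side3.png");print(read_state()["contact_force"],read_state()["wrist_torque"])
cv2.imwrite("pics/c3.png",cv2.resize(cv2.imread("pics/side3.png")[90:230,240:380],(600,600),interpolation=cv2.INTER_CUBIC))
E
```

```text
clock: 4.55
position: [593.0, -46.6, 157.2]
ee_rot: [-0.635, 0.772, 0.0, -0.0]
contact_force: [-0.3, 0.1, -0.3]
gripper_width: 14.4
grasp_force: 58.4
[-0.40557778 -0.40537482 -1.60501331] [ 0.01078036  0.21772882 -0.06042476]
```

View pics/c3.png

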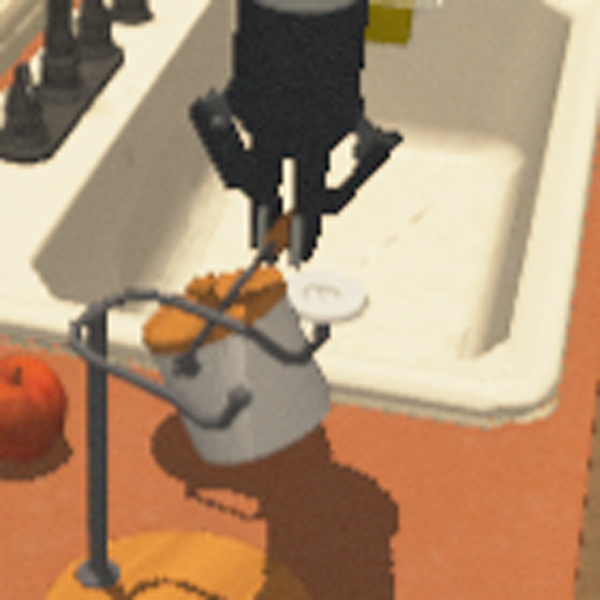

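The picture shows the caddy leaning about 25° in the grip (lid centre about (225,300) in the crop), so it was dragged into a tilt. I'll measure before moving anything.

```bash
python3 - <<'E'
from h import *
np.set_printoptions(precision=0,suppress=True)
i=get_image("side");W=cloud(i);F=i["frame"].astype(int)
r=lambda x,y:(int(x/600*140+240),int(y/600*140+90))
for n,p in dict(knob=(220,290),lidL=(160,330),lidR=(275,280),pivot=(185,360),gripbar=(275,235),bail=(235,295),canbotL=(210,445),canbotM=(270,450),canR=(315,410)).items():
    u,v=r(*p);print(n,u,v,W[v,u])
# lid plane fit: orange px
f=F;m=(f[...,0]-f[...,2]>90)&(f[...,0]>180);m[:150]=0;mm=np.zeros_like(m);mm[152:175,272:308]=1
P=W[m&mm];P=P[(P[:,2]>70)&(P[:,2]<160)];c=np.median(P,0)
print(len(P),c);n=np.linalg.svd(P-c)[2][2];np.set_printoptions(precision=3);print(n*np.sign(n[2]))
print(read_state()["contact_force"])
E
```

```text
knob 291 157 [639. -72. 112.]
lidL 277 167 [668. -28. 100.]
lidR 304 155 [600. -61. 132.]
pivot 283 174 [642.   2. 100.]
gripbar 304 144 [597. -32. 183.]
bail 294 158 [613.   8. 161.]
canbotL 289 193 [624.  -5.  34.]
canbotM 303 195 [592. -51.   0.]
canR 313 185 [563. -35.  54.]
137 [649. -44. 110.]
[ 0.477 -0.077  0.875]
[-1.086 -0.465 -0.71 ]
```

```bash

python3 -m jog '[[[0,0,0.1],[0,0,0],1],[[0,0,0.2],[0,0,0],1],[[0,0,0.3],[0,0,0],1],[[0,0,0.4],[0,0,0],1],[[0,0,0.5],[0,0,0],1],[[0,0,0.5],[0,0,0],1],[[0,0,0.5],[0,0,0],1],[[0,0,0.5],[0,0,0],1],[[0,0,0.5],[0,0,0],1]]'
python3 - <<'E'
from h import *
np.set_printoptions(precision=2,suppress=True)
f=[]
for k in range(8):
    i=get_image("side");f.append(np.r_[read_state()["contact_force"],read_state()["wrist_torque"]])
print(np.mean(f,0),np.std(f,0))
save(i,"side4.png")
cv2.imwrite("pics/c4.png",cv2.resize(cv2.imread("pics/side4.png")[60:230,220:390],(500,500),interpolation=cv2.INTER_CUBIC))
E
```

```text
clock: 5.55
position: [593.1, -46.7, 206.6]
ee_rot: [-0.635, 0.772, 0.0, -0.001]
contact_force: [-0.1, 0.1, -3.2]
gripper_width: 14.4
grasp_force: 58.5
[-0.12  0.2  -3.44  0.02  0.11  0.01] [0.56 0.26 0.37 0.02 0.02 0.03]
```

View pics/c4.png

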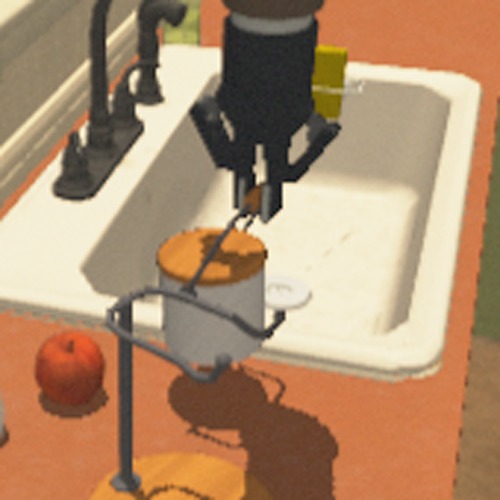

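Hanging force is about 3.4 N, under 3.6, so this is the light caddy. It hangs near upright at crop (212,295). I'll measure its height and set it down.

```bash
python3 - <<'E'
from h import *
np.set_printoptions(precision=3,suppress=True)
i=get_image("side");W=cloud(i);f=i["frame"].astype(int)
m=(f[...,0]-f[...,2]>80)&(f[...,0]>170);mm=np.zeros_like(m);mm[136:160,272:312]=1
P=W[m&mm];P=P[(P[:,2]>100)&(P[:,2]<180)];c=np.median(P,0);P=P[np.abs(P[:,2]-c[2])<15];c=P.mean(0)
n=np.linalg.svd(P-c)[2][2];print(len(P),c,n*np.sign(n[2]));print(P.min(0),P.max(0))
f=[]
for k in range(8): get_image("side");f.append(read_state()["contact_force"])
print(np.mean(f,0))
E
```

```text
323 [641.816 -51.093 161.509] [ 0.082 -0.01   0.997]
[ 589.426 -102.006  155.78 ] [684.418   5.944 175.804]
[ 0.055 -0.079 -3.498]
```

```bash

python3 -m jog '[[[0,0,-0.15],[0,0,0],1],[[0,0,-0.3],[0,0,0],1],[[0,0,-0.45],[0,0,0],1],[[0,0,-0.53],[0,0,0],1],[[0,0,-0.56],[0,0,0],1],[[0,0,-0.58],[0,0,0],1],[[0,0,-0.6],[0,0,0],1],[[0,0,-0.6],[0,0,0],1],[[0,0,-0.6],[0,0,0],1]]'
python3 -m jog '[[[0,0,-0.01],[0,0,0],1],[[0,0,-0.02],[0,0,0],1],[[0,0,-0.02],[0,0,0],1],[[0,0,-0.02],[0,0,0],1]]'
```

```text
clock: 7.3
position: [593.8, -46.7, 147.8]
ee_rot: [-0.635, 0.772, -0.0, 0.0]
contact_force: [0.1, 0.1, -3.2]
gripper_width: 14.2
grasp_force: 58.6
clock: 7.7
position: [593.5, -46.7, 147.2]
ee_rot: [-0.635, 0.772, -0.0, 0.0]
contact_force: [-4.6, 1.4, 4.9]
gripper_width: 14.4
grasp_force: 59.5
```

```bash

python3 -m jog '[[[0,0,0],[0,0,0],0.5],[[0,0,0],[0,0,0],0.1],[[0,0,0],[0,0,0],0],[[0,0,0],[0,0,0],0],[[0,0,0.2],[0,0,0],0],[[0,0,0.5],[0,0,0],0],[[0,0,0.9],[0,0,0],0],[[0,0,0.9],[0,0,0],0]]'
python3 - <<'E'
from h import *
np.set_printoptions(precision=3,suppress=True)
i=get_image("side");W=cloud(i);f=i["frame"].astype(int)
m=(f[...,0]-f[...,2]>80)&(f[...,0]>170);mm=np.zeros_like(m);mm[140:185,265:325]=1
P=W[m&mm];P=P[(P[:,2]>85)&(P[:,2]<112)];c=P.mean(0)
n=np.linalg.svd(P-c)[2][2];print(len(P),c,n*np.sign(n[2]));print(P.min(0),P.max(0))
E
```

```text
clock: 8.5
position: [597.0, -46.8, 241.9]
ee_rot: [-0.636, 0.772, -0.004, 0.005]
contact_force: [0.7, 0.2, 0.4]
gripper_width: 42.7
grasp_force: 0.0
304 [632.58  -49.108  98.956] [-0.003  0.012  1.   ]
[ 584.389 -101.649   93.079] [677.842   5.025 107.48 ]
```

Upright at (635,-50). Now to the other caddy, staying clear of the hanger prongs.

```bash

python3 -m jog '[[[-0.5,0.1,0],[0,0,-0.03],0],[[-1,0.2,0],[0,0,-0.06],0],[[-1,0.2,0],[0,0,-0.06],0]]' >/dev/null
python3 -m jog '[[[-0.35,0.4,0],[0,0,-0.05],0],[[-0.7,0.8,0],[0,0,-0.05],0],[[-0.7,0.8,0],[0,0,-0.05],0]]' >/dev/null
python3 -m jog '[[[0,0.5,0],[0,0,0],0],[[0,1,0],[0,0,0],0],[[0,1,0],[0,0,0],0]]' >/dev/null
python3 -m jog '[[[0,0.5,0],[0,0,0],0],[[0,1,0],[0,0,0],0],[[0,1,0],[0,0,0],0]]' >/dev/null
python3 -m jog '[[[0,0.5,0],[0,0,0],0],[[0,1,0],[0,0,0],0],[[0,1,0],[0,0,0],0]]' >/dev/null
python3 -m jog '[[[0,0.44,0],[0,0,0],0],[[0,0.44,0],[0,0,0],0],[[0,0.44,0],[0,0,0],0]]'
python3 -m jog '[[[0.5,-0.2,0],[0,0,0],0],[[0.5,-0.2,0],[-0.03,-0.065,0],0],[[0.5,-0.2,0],[-0.06,-0.13,0],0],[[0.5,-0.2,0],[-0.09,-0.195,0],0],[[0.5,-0.2,0],[-0.12,-0.26,0],0],[[0.5,-0.2,0],[-0.15,-0.33,0],0],[[0.5,-0.2,0],[-0.158,-0.347,0],0],[[0.5,-0.2,0],[-0.158,-0.347,0],0],[[0.5,-0.2,0],[-0.158,-0.347,0],0],[[0.5,-0.2,0],[-0.158,-0.347,0],0]]'
python3 -c "
from h import *
print(read_state()['joints'])"
```

```text
clock: 10.35
position: [423.5, 396.8, 234.0]
ee_rot: [-0.542, 0.84, -0.0, -0.001]
contact_force: [-0.5, 0.0, -0.2]
gripper_width: 42.7
grasp_force: 0.0
clock: 11.35
position: [474.2, 377.1, 236.3]
ee_rot: [-0.499, 0.775, -0.326, 0.21]
contact_force: [0.3, -1.0, 0.3]
gripper_width: 42.6
grasp_force: 0.0
[ 1.18489557  0.3121495  -0.60939531  1.0134532  -1.00182644 -2.342256  ]
```

```bash

python3 -m jog '[[[-0.25,0.1,0],[0.03,0.065,0],0],[[-0.5,0.2,0],[0.06,0.13,0],0],[[-0.5,0.2,0],[0.09,0.195,0],0],[[-0.5,0.2,0],[0.12,0.26,0],0],[[-0.5,0.2,0],[0.15,0.33,0],0],[[-0.5,0.2,0],[0.158,0.347,0],0],[[-0.5,0.2,-0.3],[0.158,0.347,0],0],[[-0.5,0.2,-0.6],[0.158,0.347,0],0],[[-0.5,0.2,-0.6],[0.158,0.347,0],0],[[-0.5,0.2,-0.6],[0.158,0.347,0],0]]'
python3 - <<'E'
from h import *
i=get_image("side");save(i,"side5.png")
cv2.imwrite("pics/c5.png",cv2.resize(cv2.imread("pics/side5.png")[204:384,240:400],(533,600),interpolation=cv2.INTER_CUBIC))
E
```

```text
clock: 12.35
position: [424.2, 397.6, 176.2]
ee_rot: [-0.542, 0.84, 0.0, 0.001]
contact_force: [-0.0, 0.5, 0.7]
gripper_width: 42.8
grasp_force: 0.0
```

View pics/c5.png

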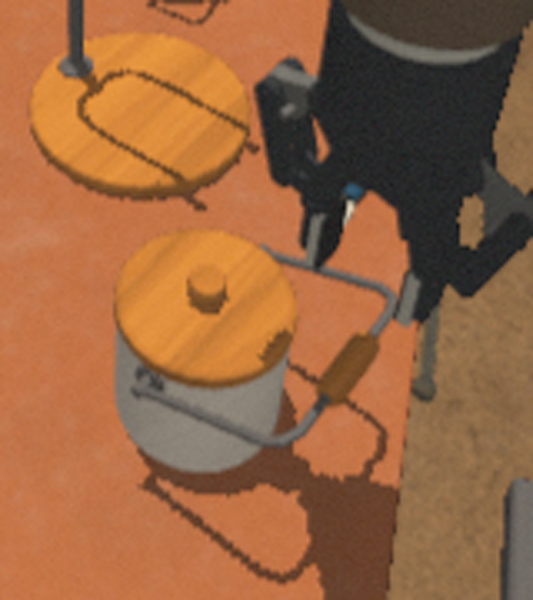

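The grip is at crop (348,368), pixel (344,314), with the fingers above it.

```bash
python3 - <<'E'
from h import *
np.set_printoptions(precision=1,suppress=True)
i=get_image("side");W=cloud(i);f=i["frame"].astype(int)
print(W[312:318,342:348].reshape(-1,3).mean(0),W[314,344],W[290,302],"ends",W[323,338],W[306,351])
m=(f[...,0]-f[...,2]>80)&(f[...,0]>160);P=W[m];P=P[(abs(P[:,2]-98)<5)&(P[:,1]>280)&(P[:,0]>440)]
print(len(P),cv2.minEnclosingCircle(P[:,:2].astype(np.float32)))
E
```

```text
[424.2 405.7 119.9] [425.2 405.4 120.4] [504.7 374.  114.4] ends [432.2 421.3 114.1] [415.8 385.8 120.5]
1757 ((630.095458984375, 361.25714111328125), 174.2349090576172)
```

```bash

python3 -m jog '[[[0.01,0.02,-0.4],[0,0,0],0],[[0.01,0.02,-0.78],[0,0,0],0],[[0.01,0.02,-0.78],[0,0,0],0],[[0.01,0.02,-0.78],[0,0,0],0.5],[[0.01,0.02,-0.78],[0,0,0],0.7],[[0.01,0.02,-0.78],[0,0,0],1],[[0.01,0.02,-0.78],[0,0,0],1],[[0.01,0.02,-0.78],[0,0,0],1],[[0.01,0.02,-0.78],[0,0,0],1]]'

```

```text
clock: 13.35
position: [425.0, 400.9, 98.7]
ee_rot: [-0.543, 0.84, 0.001, 0.002]
contact_force: [-2.1, 4.7, 3.0]
gripper_width: 14.0
grasp_force: 59.1
```

Working through the geometry, the tool should start tilted forward, with its body toward the robot, and rotate upright along with the handle. I'll release, tilt, and re-grip.

```bash

python3 -m jog '[[[0,0,0],[0,0,0],0.3],[[0,0,0],[0,0,0],0],[[0,0,0],[0,0,0],0],[[0,0,0.3],[0,0,0],0],[[0,0,0.7],[0,0,0],0],[[-0.2,0.1,0.8],[0,0,0],0],[[-0.35,0.16,0.8],[-0.03,-0.065,0],0],[[-0.35,0.16,0.8],[-0.06,-0.13,0],0],[[-0.35,0.16,0.8],[-0.09,-0.195,0],0],[[-0.35,0.16,0.8],[-0.12,-0.26,0],0],[[-0.35,0.16,0.8],[-0.15,-0.33,0],0],[[-0.35,0.16,0.7],[-0.158,-0.347,0],0],[[-0.35,0.16,0.5],[-0.158,-0.347,0],0],[[-0.35,0.16,0.5],[-0.158,-0.347,0],0],[[-0.35,0.16,0.5],[-0.158,-0.347,0],0]]'
python3 - <<'E'
from h import *
i=get_image("side");save(i,"side6.png");W=cloud(i);print(W[314,344],read_state()["joints"])
cv2.imwrite("pics/c6.png",cv2.resize(cv2.imread("pics/side6.png")[204:384,240:400],(533,600),interpolation=cv2.INTER_CUBIC))
E
```

```text
clock: 14.85
position: [389.8, 415.0, 147.4]
ee_rot: [-0.499, 0.774, -0.328, 0.21]
contact_force: [0.9, 0.5, 0.1]
gripper_width: 42.5
grasp_force: 0.0
[425.12454374 404.39369148 119.00486238] [ 1.35820831  0.41717793 -0.70487109  1.00959758 -0.97356637 -2.60173093]
```

View pics/c6.png

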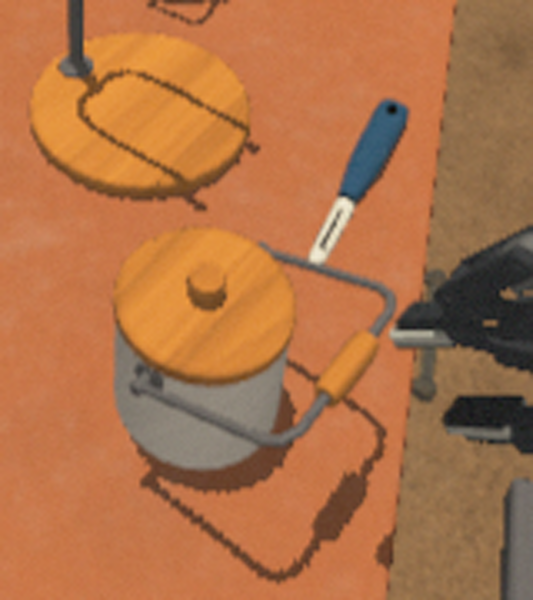

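The tilted fingers now sit on the robot's side of the grip (crop (348,368)), with nothing in the way. Moving in.

```bash

python3 -m jog '[[[0.15,-0.07,-0.16],[0,0,0],0],[[0.3,-0.13,-0.32],[0,0,0],0],[[0.46,-0.19,-0.48],[0,0,0],0],[[0.46,-0.19,-0.48],[0,0,0],0],[[0.46,-0.19,-0.48],[0,0,0],0.5],[[0.46,-0.19,-0.48],[0,0,0],1],[[0.46,-0.19,-0.48],[0,0,0],1],[[0.46,-0.19,-0.48],[0,0,0],1],[[0.46,-0.19,-0.48],[0,0,0],1]]'
python3 - <<'E'
from h import *
from scipy.spatial.transform import Rotation as R
s=read_state();T=s["position"];print(T,s["contact_force"])
y=np.array([.415,.91,0]);y/=np.linalg.norm(y);np.set_printoptions(precision=3,suppress=True)
piv=np.array([505.,361,80])
z=R.from_quat(s["ee_rot"]).as_matrix()[:,2];print("grasp",T-19*z)
for a in np.arange(.1,1.21,.1):
    print(round(a,1),(R.from_rotvec(a*y).apply(T-piv)+piv-T)/100,a*y/np.deg2rad(120))
E
```

```text
clock: 15.8
position: [435.4, 397.5, 100.1]
ee_rot: [-0.5, 0.774, -0.327, 0.211]
contact_force: [0.9, 1.2, 2.2]
gripper_width: 13.8
grasp_force: 58.6
[435.36728508 397.48614298 100.11311356] [0.94383078 1.21567363 2.22897611]
grasp [422.959 403.089 113.366]
0.1 [ 0.022 -0.01   0.077] [0.02  0.043 0.   ]
0.2 [ 0.051 -0.023  0.152] [0.04  0.087 0.   ]
0.3 [ 0.086 -0.039  0.223] [0.059 0.13  0.   ]
0.4 [ 0.128 -0.058  0.29 ] [0.079 0.174 0.   ]
0.5 [ 0.175 -0.08   0.352] [0.099 0.217 0.   ]
0.6 [ 0.228 -0.104  0.408] [0.119 0.261 0.   ]
0.7 [ 0.286 -0.13   0.458] [0.139 0.304 0.   ]
0.8 [ 0.348 -0.159  0.502] [0.158 0.348 0.   ]
0.9 [ 0.414 -0.189  0.539] [0.178 0.391 0.   ]
1.0 [ 0.482 -0.22   0.568] [0.198 0.434 0.   ]
1.1 [ 0.553 -0.252  0.59 ] [0.218 0.478 0.   ]
1.2 [ 0.626 -0.285  0.603] [0.238 0.521 0.   ]
```

```bash

python3 -m jog '[[[0.022,-0.01,0.077],[0.02,0.043,0],1],[[0.051,-0.023,0.152],[0.04,0.087,0],1],[[0.086,-0.039,0.223],[0.059,0.13,0],1],[[0.128,-0.058,0.29],[0.079,0.174,0],1],[[0.128,-0.058,0.29],[0.079,0.174,0],1],[[0.128,-0.058,0.29],[0.079,0.174,0],1]]'
python3 - <<'E'
from h import *
np.set_printoptions(precision=3,suppress=True)
f=[]
for k in range(4): i=get_image("side");f.append(np.r_[read_state()["contact_force"],read_state()["wrist_torque"]])
print(np.mean(f,0))
W=cloud(i);print(W[290,302]);P=W[272:318,276:328].reshape(-1,3);f=i["frame"][272:318,276:328].reshape(-1,3).astype(int)
P=P[(f[:,0]-f[:,2]>80)&(abs(P[:,2]-99)<6)];c=P.mean(0);n=np.linalg.svd(P-c)[2][2];print(len(P),c,n)
E
```

```text
clock: 16.4
position: [448.6, 391.6, 129.0]
ee_rot: [-0.532, 0.823, -0.166, 0.108]
contact_force: [-0.5, 3.1, 3.0]
gripper_width: 14.3
grasp_force: 59.3
[-0.522  2.355  3.601  0.668  0.479  0.258]
[504.819 373.34  113.522]
1763 [507.289 371.103  98.904] [-0.003  0.001  1.   ]
```

```bash

python3 -m jog '[[[0.047,-0.022,0.062],[0.02,0.043,0],1],[[0.1,-0.046,0.118],[0.04,0.087,0],1],[[0.158,-0.072,0.168],[0.059,0.13,0],1],[[0.22,-0.101,0.212],[0.079,0.174,0],1],[[0.286,-0.131,0.249],[0.099,0.217,0],1],[[0.354,-0.162,0.278],[0.119,0.261,0],1],[[0.425,-0.194,0.3],[0.139,0.304,0],1],[[0.498,-0.227,0.313],[0.158,0.348,0],1],[[0.498,-0.227,0.313],[0.158,0.348,0],1],[[0.498,-0.227,0.313],[0.158,0.348,0],1]]'
python3 - <<'E'
from h import *
from scipy.spatial.transform import Rotation as R
np.set_printoptions(precision=3,suppress=True)
f=[]
for k in range(4): i=get_image("side");f.append(np.r_[read_state()["contact_force"],read_state()["wrist_torque"]])
s=read_state();print(np.mean(f,0),"grasp",s["position"]-19*R.from_quat(s["ee_rot"]).as_matrix()[:,2])
W=cloud(i);P=W[272:318,276:328].reshape(-1,3);f=i["frame"][272:318,276:328].reshape(-1,3).astype(int)
P=P[(f[:,0]-f[:,2]>80)&(abs(P[:,2]-99)<6)];c=P.mean(0);n=np.linalg.svd(P-c)[2][2];print(len(P),c,n)
E
```

```text
clock: 17.6
position: [499.2, 368.0, 160.0]
ee_rot: [-0.531, 0.824, 0.168, -0.108]
contact_force: [1.9, 1.8, 6.5]
gripper_width: 14.1
grasp_force: 59.2
[ 1.946  2.122  6.076  0.323 -0.514 -0.294] grasp [505.087 365.124 177.514]
574 [488.261 359.999  98.799] [ 0.015 -0.005 -1.   ]
```

```bash

python3 -m jog '[[[0,0,0],[0,0,0],0.3],[[0,0,0],[0,0,0],0.2],[[0,0,0],[0,0,0],0.2],[[0.02,-0.01,-0.01],[-0.026,-0.058,0],0.2],[[0.04,-0.02,-0.02],[-0.053,-0.116,0],0.2],[[0.06,-0.03,-0.03],[-0.079,-0.174,0],0.2],[[0.06,-0.03,-0.03],[-0.079,-0.174,0],0.2],[[0.06,-0.03,-0.03],[-0.079,-0.174,0],0.2]]'
python3 -m jog '[[[0,0,0],[0,0,0],0.6],[[0,0,0],[0,0,0],1],[[0,0,0],[0,0,0],1],[[0,0,0],[0,0,0],1],[[0,0,0.1],[0,0,0],1],[[0,0,0.3],[0,0,0],1],[[0,0,0.5],[0,0,0],1],[[0,0,0.5],[0,0,0],1],[[0,0,0.5],[0,0,0],1],[[0,0,0.5],[0,0,0],1]]'
python3 - <<'E'
from h import *
np.set_printoptions(precision=3,suppress=True)
f=[]
for k in range(6): i=get_image("side");f.append(np.r_[read_state()["contact_force"],read_state()["wrist_torque"]])
print(np.mean(f,0));W=cloud(i);P=W[(i["frame"][...,0].astype(int)-i["frame"][...,2]>80)]
P=P[(P[:,1]>300)&(P[:,0]<580)&(P[:,0]>440)&(P[:,2]>120)]
print(len(P),np.percentile(P,[2,10,50,90,98],axis=0))
E
```

```text
clock: 18.6
position: [503.0, 364.9, 156.3]
ee_rot: [-0.543, 0.84, 0.001, -0.002]
contact_force: [0.4, -0.7, 0.7]
gripper_width: 34.3
grasp_force: 0.0
clock: 19.6
position: [502.6, 363.6, 204.1]
ee_rot: [-0.542, 0.84, 0.0, -0.004]
contact_force: [-0.1, -1.5, -7.0]
gripper_width: 14.1
grasp_force: 59.0
[ 0.109  0.199 -6.679  0.028 -0.004  0.031]
895 [[459.543 319.931 140.786]
 [471.148 327.902 145.225]
 [519.971 360.619 147.367]
 [549.075 403.745 149.458]
 [555.205 412.495 541.101]]
```

Weight is 6.7 N, so this is the full caddy. It hangs level, with the bar at TCP + 19. Carrying it to a point in front of the prongs.

```bash

python3 -m jog '[[[-0.03,-0.08,0.1],[0,0,0.01],1],[[-0.08,-0.25,0.175],[0,0,0.02],1],[[-0.14,-0.44,0.175],[0,0,0.037],1],[[-0.2,-0.64,0.175],[0,0,0.037],1],[[-0.27,-0.83,0.175],[0,0,0.037],1]]'
python3 -m jog '[[[-0.06,-0.2,0],[0,0,0],1],[[-0.13,-0.4,0],[0,0,0],1],[[-0.19,-0.6,0],[0,0,0],1],[[-0.23,-0.73,0],[0,0,0],1],[[-0.25,-0.8,0],[0,0,0],1],[[-0.26,-0.82,0],[0,0,0],1],[[-0.26,-0.82,0],[0,0,0],1],[[-0.26,-0.82,0],[0,0,0],1],[[-0.26,-0.82,0],[0,0,0],1],[[-0.26,-0.82,0],[0,0,0],1]]'
python3 - <<'E'
from h import *
np.set_printoptions(precision=0,suppress=True)
for n in("top","side"):
    i=get_image(n);save(i,n+"7.png");W=cloud(i);np.save(n+"7.npy",W)
    P=W[(i["frame"][...,0].astype(int)-i["frame"][...,2]>80)]
    P=P[(abs(P[:,0]-450)<90)&(abs(P[:,1]-198)<90)&(P[:,2]>120)&(P[:,2]<300)]
    if len(P):print(n,len(P),np.percentile(P,[2,50,98],axis=0))
    # prongs
    Q=W[(abs(W[...,0]-590)<90)&(abs(W[...,1]-145)<80)&(W[...,2]>190)&(W[...,2]<245)]
    if len(Q):
        L=(Q-[572,154,0])@np.array([[.94,.342,0],[-.342,.94,0],[0,0,1]])
        for lo in range(-35,110,15):
            q=L[(L[:,0]>=lo)&(L[:,0]<lo+15)]; 
            if len(q): a=q[q[:,1]>0];b=q[q[:,1]<=0];print(n,lo,a.mean(0) if len(a) else '',b.mean(0) if len(b) else '')
a=cv2.imread("pics/top7.png")[150:300,170:320];b=cv2.imread("pics/side7.png")[110:310,200:400]
cv2.imwrite("pics/c7.png",np.hstack([cv2.resize(a,(400,400)),cv2.resize(b,(400,400))]))
E
```

```text
clock: 20.4
position: [476.7, 280.4, 225.2]
ee_rot: [-0.575, 0.818, 0.0, -0.001]
contact_force: [-0.7, 0.2, -7.0]
gripper_width: 14.1
grasp_force: 59.0
clock: 21.4
position: [451.2, 200.3, 223.9]
ee_rot: [-0.575, 0.818, 0.001, -0.001]
contact_force: [-0.0, 0.3, -7.4]
gripper_width: 14.1
grasp_force: 59.0
top 464 [[435. 151. 161.]
 [472. 185. 165.]
 [501. 245. 169.]]
top -35 [-23.  37. 227.] [-24. -35. 226.]
top -20 [-13.  37. 213.] [-13. -34. 209.]
top -5 [  2.  37. 203.] [  2. -35. 204.]
top 10 [ 17.  37. 208.] [ 18. -35. 208.]
top 25 [ 32.  36. 209.] [ 32. -35. 209.]
top 40 [ 47.  36. 209.] [ 48. -36. 209.]
top 55 [ 62.  35. 209.] [ 63. -36. 209.]
top 70 [ 78.  33. 209.] [ 78. -34. 209.]
top 85 [ 94.  15. 209.] [ 93. -16. 209.]
top 100  [100.  -1. 211.]
side 593 [[408. 156. 159.]
 [468. 199. 166.]
 [503. 249. 230.]]
side -35 [-23.  41. 226.] [-24. -30. 224.]
side -20 [-14.  41. 211.] [-14. -31. 209.]
side -5 [  3.  40. 203.] [  3. -32. 203.]
side 10 [ 17.  40. 207.] [ 18. -32. 208.]
side 25 [ 32.  39. 209.] [ 33. -32. 209.]
side 40 [ 48.  39. 209.] [ 47. -33. 209.]
side 55 [ 62.  39. 209.] [ 62. -33. 209.]
side 70 [ 77.  36. 208.] [ 77. -31. 209.]
side 85 [ 94.  12. 205.] [ 92. -15. 208.]
side 100 [100.   5. 210.]
```

View pics/c7.png

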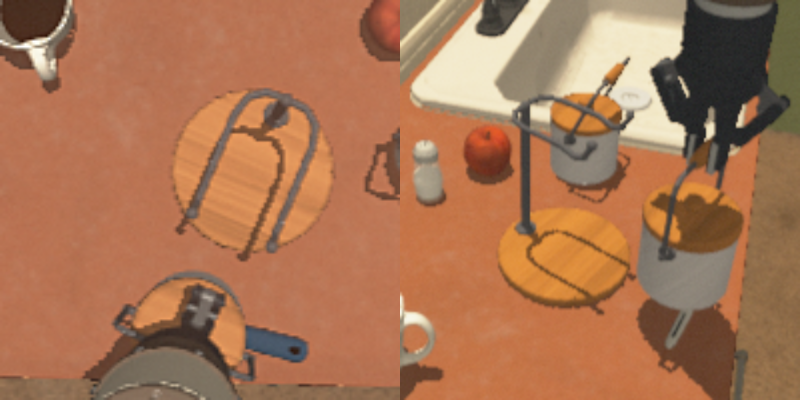

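The hanger measures exactly where I expected (dip at local x≈0, prongs at ±36). The caddy hangs straight in front of it with its bar above the tips. Moving in.

```bash

python3 -m jog '[[[0.05,-0.02,0],[0,0,0],1],[[0.15,-0.055,0],[0,0,0],1],[[0.27,-0.1,0],[0,0,0],1],[[0.4,-0.15,0],[0,0,0],1],[[0.5,-0.185,0],[0,0,0],1],[[0.6,-0.225,0],[0,0,0],1]]'
python3 -m jog '[[[0.1,-0.04,0],[0,0,0],1],[[0.2,-0.07,0],[0,0,0],1],[[0.3,-0.11,0],[0,0,0],1],[[0.4,-0.15,0],[0,0,0],1],[[0.5,-0.19,0],[0,0,0],1],[[0.57,-0.215,0],[0,0,0],1],[[0.61,-0.225,0],[0,0,0],1],[[0.61,-0.225,0],[0,0,0],1],[[0.61,-0.225,0],[0,0,0],1],[[0.61,-0.225,0],[0,0,0],1]]'
```

```text
clock: 22.1
position: [512.3, 176.8, 223.8]
ee_rot: [-0.574, 0.819, 0.001, -0.001]
contact_force: [0.4, -0.5, -7.9]
gripper_width: 13.8
grasp_force: 59.0
clock: 23.1
position: [571.7, 154.9, 224.1]
ee_rot: [-0.575, 0.818, 0.001, -0.001]
contact_force: [-0.0, 0.5, -6.2]
gripper_width: 13.9
grasp_force: 59.0
```

```bash

python3 -m jog '[[[0,0,-0.08],[0,0,0],1],[[0,0,-0.16],[0,0,0],1],[[0,0,-0.24],[0,0,0],1],[[0,0,-0.3],[0,0,0],1],[[0,0,-0.33],[0,0,0],1],[[0,0,-0.33],[0,0,0],1],[[0,0,-0.33],[0,0,0],1]]'
python3 -m jog '[[[0,0,-0.01],[0,0,0],1],[[0,0,-0.02],[0,0,0],1],[[0,0,-0.03],[0,0,0],1],[[0,0,-0.03],[0,0,0],1],[[0,0,-0.03],[0,0,0],1]]'
```

```text
clock: 23.8
position: [572.3, 154.9, 191.3]
ee_rot: [-0.575, 0.818, 0.0, -0.001]
contact_force: [1.4, 0.5, -7.4]
gripper_width: 14.3
grasp_force: 59.0
clock: 24.3
position: [572.5, 154.9, 189.3]
ee_rot: [-0.575, 0.818, 0.0, -0.0]
contact_force: [-1.3, 0.6, 0.2]
gripper_width: 14.0
grasp_force: 59.7
```

```bash

python3 -m jog '[[[0,0,-0.005],[0,0,0],0.6],[[0,0,0],[0,0,0],0.4],[[0,0,0],[0,0,0],0.2],[[0,0,0],[0,0,0],0],[[0,0,0],[0,0,0],0],[[0,0,0],[0,0,0],0],[[0,0,0.1],[0,0,0],0],[[0,0,0.3],[0,0,0],0],[[0,0,0.6],[0,0,0],0],[[0,0,1],[0,0,0],0],[[0,0,1],[0,0,0],0]]'
python3 -m jog '[[[-0.5,0,0],[0,0,0],0],[[-1,0,0],[0,0,0],0],[[-1,0,0],[0,0,0],0],[[-1,0,0],[0,0,0],0],[[-1,0,0],[0,0,0],0],[[-1,0,0],[0,0,0],0],[[-1,0,0],[0,0,0],0],[[-1,0,0],[0,0,0],0],[[-1,0,0],[0,0,0],0],[[-1,0,0],[0,0,0],0]]'
python3 - <<'E'
from h import *
np.set_printoptions(precision=1,suppress=True)
for k in range(2):
  for n in("top","side"):
    i=get_image(n);W=cloud(i);P=W[(i["frame"][...,0].astype(int)-i["frame"][...,2]>80)]
    A=P[(np.hypot(P[:,0]-572,P[:,1]-154)<75)&(P[:,2]>100)&(P[:,2]<160)]
    G=P[(np.hypot(P[:,0]-572,P[:,1]-154)<40)&(P[:,2]>185)&(P[:,2]<240)]
    B=P[(np.hypot(P[:,0]-632,P[:,1]+50)<75)&(P[:,2]>85)&(P[:,2]<104)]
    for t,q in(("lid",A),("grip",G),("light",B)):
        if len(q): c=q.mean(0);print(n,t,len(q),c,q.min(0),q.max(0),np.linalg.svd(q-c)[2][2])
E
```

```text
clock: 25.4
position: [575.0, 155.5, 295.8]
ee_rot: [-0.575, 0.818, -0.001, 0.006]
contact_force: [-0.4, -0.2, 0.0]
gripper_width: 42.5
grasp_force: 0.0
clock: 26.4
position: [472.2, 154.8, 287.9]
ee_rot: [-0.574, 0.819, 0.001, -0.001]
contact_force: [-0.5, -0.1, -0.5]
gripper_width: 42.6
grasp_force: 0.0
top lid 827 [576.1 154.5 130.4] [523.4  92.6 112.2] [622.6 206.8 148.8] [-0. -0. -1.]
top grip 134 [573.6 155.4 211.9] [554.6 115.7 200.8] [602.9 192.1 224.9] [ 0.3 -0.1  1. ]
top light 949 [635.9 -56.9  98. ] [ 580.7 -106.7   93. ] [678.5  -7.6 103.8] [0. 0. 1.]
side lid 831 [571.  162.2 131.5] [523.8 106.5 120.2] [626.2 212.3 159.9] [-0.  0.  1.]
side grip 94 [572.2 155.9 212. ] [560.5 116.3 205.6] [585.  179.  215.6] [-0.3  0.1  0.9]
side light 337 [633.5 -49.1  98.7] [ 581.5 -102.2   90.2] [678.6  -4.6 101.1] [0. 0. 1.]
top lid 825 [576.1 154.7 130.5] [523.4  92.4 111.7] [622.5 206.8 147.4] [0. 0. 1.]
top grip 135 [573.7 155.5 212. ] [554.6 115.6 201.2] [602.9 192.3 222.4] [ 0.3 -0.1  1. ]
top light 955 [635.8 -56.7  98. ] [ 580.6 -106.4   92.1] [678.5  -7.3 103.7] [0. 0. 1.]
side lid 821 [571.  162.  131.5] [524.1 105.2 120.1] [626.2 212.7 158.2] [-0.  0.  1.]
side grip 95 [572.3 156.8 212.2] [561.3 117.1 205.8] [584.6 177.7 216.4] [-0.3  0.1  1. ]
side light 337 [633.4 -49.   98.8] [ 581.7 -100.5   89.9] [678.3  -4.5 102.3] [0. 0. 1.]
```

The full caddy hangs level and still at the seat, with its lid at 130 mm as expected. The light one stands upright and the arm is clear, so I'm handing in.

```bash
python3 -c "
from bench import job_done
print(job_done())"
```

```text
the job is handed in; nothing more can be done
None
```

The full caddy (6.7 N) hangs level and still on both prongs and the nearly empty one (3.4 N) stands upright, about 45 mm from where it started after leaning about 28° on my first try at its handle; the arm is clear and the job is handed in at about 27 s, with no verdict returned.

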